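# Fit the photo tube into the microscope head

## Task

Pick the slim, tall photo tube out of the three parts standing on the bench and slide it, upright and lower end first, into the flared port on top of the microscope head until the black depth band round the tube is level with the port's rim, then let go so that it stays there. Do not push it on to the bottom of the port, and leave the other two parts standing where they are.

Things in the scene. Friction and masses are not known exactly. Their poses are not given: they have to be found in the camera images.
- tube_center (a point): Photo tube: aluminium, 30 mm in diameter, 100 mm tall, standing upright; the top 8 mm are a thinner dark nose, 25 mm across. A black band 4 mm high has its middle 35 mm above the lower end. This point: on the axis, 50 mm above the lower end; z to the nose. 0.08 to 0.17 kg. Grip it 65 to 80 mm above the lower end to keep the fingers clear of the port's rim.
- port_mouth (a point): Centre of the port's rim, 145 mm above the bench, on the white microscope head fixed to the bench; z up, the two black eyepieces (below 130 mm) lean to -x. Rim 54 mm across outside; the mouth narrows from 44 to a 33 mm bore in 10 mm. Bore 75 mm deep. Spring pads 12 to 22 mm down grip the tube: from there pushing takes 6 to 18 N; it stays at the depth where it is let go.
- wide_center (a point): Bystander, to be left alone: a wide aluminium extension tube, 46 mm in diameter and 70 mm tall, also with a black band, standing upright. The point is on its axis half-way up (35 mm above the bench).
- short_center (a point): Bystander, to be left alone: a short spare eyepiece, 50 mm tall, aluminium below (30 mm in diameter) and a wider black upper half (38 mm in diameter), standing upright. The point is on its axis half-way up (25 mm above the bench).

How it is judged:
By the outcome, as a careful person would: the job done as asked, in the order asked, and still so for the second after the job is handed in, with the robot touching nothing.
It also fails if it takes over 45 s, if anything falls off the work surface, if the arm or the gripper's body presses on something with over 40 N, if the wrist force passes 120 N, or if a joint passes its speed limit or range.

## Robot

A 7-joint arm with a two-finger parallel gripper is mounted at the origin on the work surface. World frame = base frame: x ahead of the robot, y to its left, z up, the work surface at z = 0. Lengths are in m, angles in degrees, forces in N, time in s.
With the tool pointing down it reaches from about 0.425 to 0.875 m from the base axis. Payload 4.7 kg.
Tool frame: the origin (TCP) lies midway between the tips of the shut fingers; the grasp point (between the pads) lies 19 mm behind it; z points along the fingers, y is the direction in which the jaws open and shut (so a half turn about z gives the same grasp; the last joint's range is limited). The gripper opens to 87 mm and grips with 3 to 60 N. Pads are 19 mm wide; open, the fingers measure 117 mm over their backs; the gripper's body (75 mm by 190 mm) begins 51 mm behind the grasp point.
Start: joints at [68.073, 18.392, -4.016, 83.108, 1.295, 78.541, -3.26], TCP at [0.251, -0.6, 0.223] pointing down, gripper open.
Joint ranges: [-163.93, 163.93], [-17.29, 119.83], [-79.2, 71.16], [3.27, 140.29], [-89.18, 269.18], [5.43, 117.66], [-154.24, 154.24]. Speed limits (degrees/s): [147.25, 147.25, 180, 180, 180, 180, 180].

## Interface

Orientations are given as a 3x3 rotation matrix whose columns are the frame's x, y, z axes.
In Python, from rig import r gives the robot as it stands. The module is installed in compiled form; this text tells all that it offers. Calls block until the motion is done:
- r.move_ptp(position, orientation): joint-space move of the TCP to a pose.
- r.line_to(position, orientation=None, vel=0.15, stop_force=None): straight line of the TCP; orientation=None keeps the orientation; vel is the mean speed in m/s. With stop_force (N) it stops when the force on the tool has changed by that much, and returns True; else False.
- r.movej(angles): joint-space move.
- r.command_gripper(opening): opening from 0.0 (shut) to 1.0 (fully open); the grip force is fixed at half the most; returns when the fingers have stopped.
- r.dwell(seconds).
- r.inverse_kinematics(position, orientation): joint angles nearest the present ones, or None.
- r.get_state(): the state.
- r.capture(name): name is "scene" or "top" or "wrist"; returns (picture, depth): 420x560x3 uint8, red, green, blue; 420x560 float32, m along the optical axis (not along the pixel's ray), 0 where there is no reading.
- r.get_calibration(name): a dict with "intrinsics" (3x3 intrinsics, pixels), "R" (3x3) and "t" (3): a world point X has camera coordinates R X + t. Camera axes: x right, y down, z forward; pixel columns grow to the right and rows downward; lengths in m; the calibration is good to about 2 mm. A picture is of the moment at which its call begins: read the wrist's pose just before it. get_calibration takes no time and is no camera call; for the wrist camera it gives the pose at the moment of the call.
A pose or a line that the arm cannot do raises r.Unreachable and nothing moves.
- r.finish_job(): hands the job in, once; it reports no verdict.
Trained networks look in the newest picture that a camera, given by its name, has taken for a name from the list of things; names that differ only in an ending like _2 or _b are one class to them, and where a whole thing is asked for, a point or a joint stands for the part that bears it (a point fixed in the world has none). Each returns a list of dicts, best first, with "p" (0 to 1); they miss things now and then, are a little off and sometimes report something else, mostly with a low value. They report only what shows in the picture. A call takes as long as a camera call.
- r.search_frame(camera, thing): "xyz" ([x, y, z] in m, in world coordinates, good to about 4 mm: the middle of the surface that is visible of it).
The state is a dict: "t": time; "qpos": joint angles; "joint_vel": joint speeds; "tau": joint torques, N m; "eef_pos": TCP position; "tool_rot": TCP orientation; "wrist_force": force on the tool from outside, world axes, zero at the start; "moment": the same for the moment, N m; "opening": opening from 0.0 (shut) to 1.0 (fully open).
Only numpy, scipy, OpenCV 4.12 (cv2) and the standard library are available. Lean on these libraries where they do the work, as an engineer would, in place of code of your own. Each camera call takes 0.05 s, during which the arm holds its last target. There are 200 camera calls.

## Working session

There is one attempt and no reset: what is moved stays moved. The work goes in short steps, each a Python script; the robot and the scene stay as the last script left them, time stands still between calls to the robot, and variables do not carry over. Pictures are saved under pics/ and viewed, about 8 in all and at most 12, crops included, and the job is handed in when it is done.

```bash
mkdir -p pics
python3 - <<'E'
from rig import r
import cv2,numpy as np
ims=[]
for c in("scene","top"):
    p,d=r.capture(c); ims.append(p[:,:,::-1])
    cal=r.get_calibration(c); print(c,(-cal["R"].T@cal["t"]).round(3),cal["intrinsics"][0,0])
    for n in("tube_center","port_mouth","wide_center","short_center"):
        print(n,[(np.round(x["xyz"],3).tolist(),round(x["p"],2)) for x in r.search_frame(c,n)][:3])
cv2.imwrite("pics/1.png",cv2.resize(np.vstack(ims),(560*5//7,600)))
for i,m in enumerate(ims): cv2.imwrite(f"pics/1{'ab'[i]}.png",m)
s=r.get_state();print(s["t"],s["opening"],s["tool_rot"].__repr__())
E
```

```text
scene [ 0.845 -0.375  0.884] 432.4856085484895
tube_center [([0.561, 0.298, 0.065], 0.89), ([0.472, 0.042, 0.047], 0.29)]
port_mouth [([0.628, -0.167, 0.069], 0.86)]
wide_center [([0.552, 0.188, 0.063], 0.93)]
short_center [([0.472, 0.041, 0.05], 0.76)]
top [0.491 0.029 0.944] 413.054071882107
tube_center [([0.556, 0.302, 0.087], 0.84)]
port_mouth [([0.603, -0.135, 0.074], 0.84)]
wide_center [([0.55, 0.191, 0.071], 0.82)]
short_center [([0.47, 0.048, 0.048], 0.73)]
0.5 0.997278577482268 array([[ 9.22302175e-01,  3.86469529e-01, -4.59870865e-05],
       [ 3.86469526e-01, -9.22302175e-01, -5.35455863e-05],
       [-6.31077274e-05,  3.16126031e-05, -9.99999998e-01]])
```

View pics/1a.png

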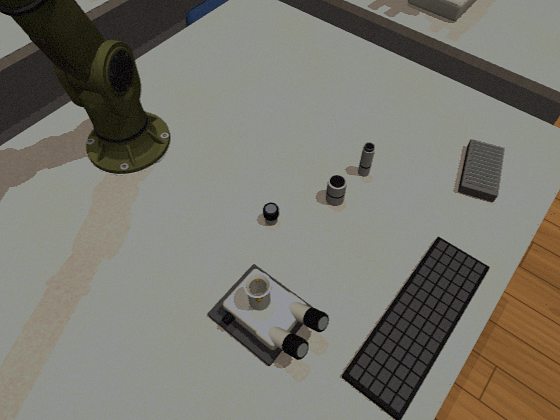

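View pics/1b.png

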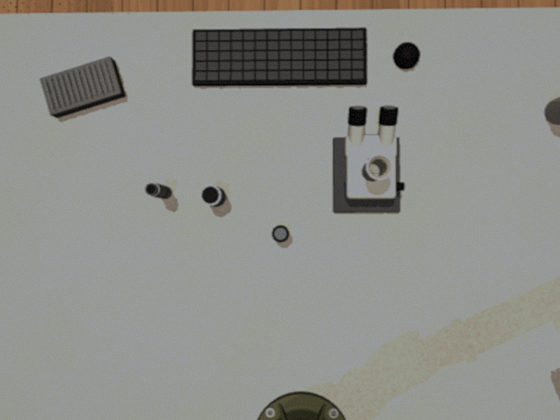

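The scene view shows the tube at about (368,160), the wide tube at (336,190), the spare eyepiece at (271,213) and the port rim at (258,290). In the top view they are at (158,190), (213,196), (281,233) and (377,168). The networks agree. Next I'll refine the tube and the port from depth.

```bash
cat > h.py <<'E'
from rig import r
import cv2,numpy as np
from scipy.optimize import least_squares
def cloud(c):
    cal=r.get_calibration(c); p,d=r.capture(c)
    v,u=np.nonzero(d>0); z=d[v,u]
    X=np.linalg.inv(cal["intrinsics"])@np.vstack([u*z,v*z,z])
    return p,((X.T-cal["t"])@cal["R"])
def near(P,x,y,rad,z0,z1):
    return P[(np.hypot(P[:,0]-x,P[:,1]-y)<rad)&(P[:,2]>z0)&(P[:,2]<z1)]
def circ(Q,R=None):
    f=lambda a:np.hypot(Q[:,0]-a[0],Q[:,1]-a[1])-(R if R else a[2])
    m=Q.mean(0); s=least_squares(f,[m[0],m[1]]+([] if R else [.02]),loss="soft_l1",f_scale=.001)
    return s.x.round(4)
def down(deg):  # jaw axis y at angle deg
    a=np.radians(deg); y=np.array([np.cos(a),np.sin(a),0]); z=np.array([0,0,-1.])
    return np.column_stack([np.cross(y,z),y,z])
E
python3 - <<'E'
from h import *
for c in("scene","top"):
    p,P=cloud(c)
    print(c,"bench",np.median(near(P,.5,.2,.05,-.02,.02)[:,2]).round(4))
    T=near(P,.557,.305,.045,.015,.12); print("tube n",len(T),"zmax",np.percentile(T[:,2],98).round(4))
    N=T[T[:,2]>.094];print("nose",len(N),N.mean(0).round(4) if len(N) else "")
    S=T[(T[:,2]>.02)&(T[:,2]<.088)];print("side",len(S),circ(S,.015))
    H=near(P,.60,-.15,.08,.137,.16);print("rim",len(H),H.mean(0).round(4),H[:,:2].min(0).round(3),H[:,:2].max(0).round(3),np.percentile(H[:,2],[50,95]).round(4),circ(H))
E
```

```text
scene bench 0.0012
tube n 353 zmax 0.1033
nose 91 [0.56   0.3097 0.0999]
side 219 [0.559  0.3126]
rim 338 [ 0.5956 -0.145   0.1437] [ 0.572 -0.173] [ 0.623 -0.121] [0.1444 0.1471] [ 0.5988 -0.1478  0.0223]
top bench -0.0
tube n 306 zmax 0.102
nose 123 [0.5581 0.3092 0.0997]
side 127 [0.5581 0.3101]
rim 321 [ 0.5983 -0.151   0.1431] [ 0.572 -0.174] [ 0.623 -0.124] [0.1436 0.1468] [ 0.597  -0.1482  0.0221]
```

Run:
```python
from h import *
for a in(0,180,-90,90):
    print(a,*[np.round(r.inverse_kinematics(p,down(a)),0).tolist() if r.inverse_kinematics(p,down(a)) is not None else None for p in([.559,.3105,.053],[.559,.3105,.25],[.5975,-.148,.33],[.5975,-.148,.18])])
r.move_ptp([.5975,-.148,.33],down(0) )
cal=r.get_calibration("wrist");print((-cal["R"].T@cal["t"]).round(3),r.get_state()["t"])
p,P=cloud("wrist");cv2.imwrite("pics/2.png",p[:,:,::-1])
H=near(P,.5975,-.148,.08,.137,.16);print("rim",len(H),H[:,:2].min(0).round(4),H[:,:2].max(0).round(4),np.percentile(H[:,2],[50,95]).round(4),circ(H))
```

```text
0 [9.0, 36.0, -55.0, 94.0, 31.0, 67.0, -53.0] [-11.0, 18.0, -26.0, 82.0, 8.0, 82.0, -37.0] [40.0, 16.0, -36.0, 77.0, 9.0, 90.0, 5.0] [41.0, 19.0, -36.0, 91.0, 12.0, 74.0, 3.0]
180 [16.0, 44.0, -68.0, 94.0, 43.0, 72.0, 120.0] [15.0, 31.0, -68.0, 81.0, 28.0, 87.0, 129.0] [-39.0, 23.0, 70.0, 80.0, -21.0, 92.0, -152.0] [-36.0, 25.0, 61.0, 93.0, -22.0, 75.0, -151.0]
-90 [6.0, 34.0, -50.0, 94.0, 28.0, 66.0, -141.0] [-12.0, 18.0, -25.0, 82.0, 8.0, 82.0, -127.0] [33.0, 14.0, -27.0, 77.0, 6.0, 90.0, -83.0] [33.0, 17.0, -26.0, 91.0, 8.0, 73.0, -84.0]
90 [11.0, 38.0, -58.0, 94.0, 34.0, 68.0, 35.0] [4.0, 23.0, -47.0, 81.0, 16.0, 83.0, 47.0] [42.0, 16.0, -39.0, 77.0, 10.0, 90.0, 94.0] [43.0, 20.0, -39.0, 91.0, 13.0, 74.0, 92.0]
[ 0.597 -0.07   0.492] 2.6833
rim 971 [ 0.5723 -0.1722] [ 0.6244 -0.1209] [0.1443 0.1465] [ 0.5981 -0.1459  0.022 ]
```

View pics/2.png

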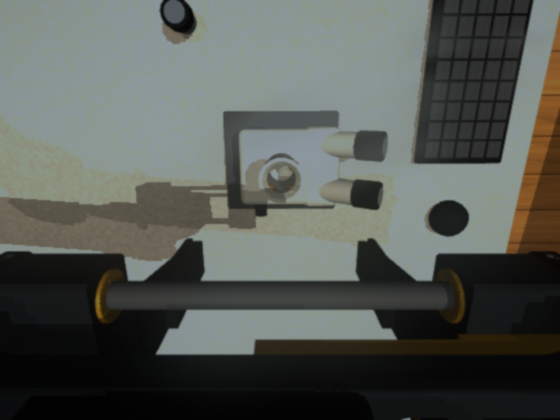

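The wrist view shows the port rim at about (280,178), with both eyepieces toward world +x. Merged with the other views, the port is at about (0.598, -0.147). Next is the tube.

Run:
```python
from h import *
r.move_ptp([.559,.3105,.22],down(0))
p,P=cloud("wrist");cv2.imwrite("pics/3.png",p[:,:,::-1])
T=near(P,.559,.3105,.035,.02,.12);N=T[T[:,2]>.094]
print(len(T),"nose",len(N),N.mean(0).round(4),((N.min(0)+N.max(0))/2).round(4),circ(T[(T[:,2]<.088)],.015))
x,y=circ(T[(T[:,2]<.088)],.015);print(r.get_state()["t"])
```

```text
1068 nose 584 [0.5594 0.3137 0.1005] [0.5602 0.3143 0.0983] [0.5593 0.3128]
4.5083
```

View pics/3.png

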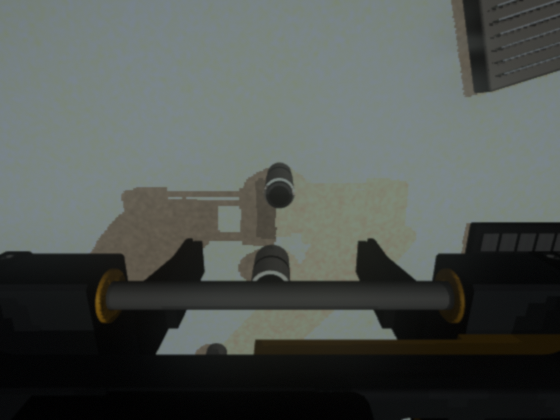

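The tube is centred between the jaws at (280,185), with the wide tube behind it at (272,262). I'll use wrist measurements for both ends so the camera bias cancels.

Run:
```python
from h import *
r.line_to([.5593,.313,.053],vel=.12,stop_force=15)
s=r.get_state();print(s["eef_pos"].round(4) if hasattr(s["eef_pos"],"round") else s["eef_pos"])
r.command_gripper(0.0)
s=r.get_state();print(s["opening"],s["opening"]*87,np.round(s["eef_pos"],4),np.round(s["wrist_force"],2))
r.line_to([.5593,.313,.27],vel=.15)
s=r.get_state();print(s["opening"],np.round(s["wrist_force"],2),s["t"])
p,P=cloud("wrist");cv2.imwrite("pics/4.png",p[:,:,::-1])
e=np.array(s["eef_pos"]);T=near(P,e[0],e[1],.035,e[2]-.06,e[2]+.06)
for a in np.arange(-.06,.06,.01):
    Q=T[(T[:,2]-e[2]>a)&(T[:,2]-e[2]<a+.01)]
    if len(Q)>20: print(round(a,3),len(Q),((Q.min(0)+Q.max(0))/2-e).round(4)[:2],Q[:,1].max()-e[1],(circ(Q,.015)-e[:2]).round(4))
```

```text
[0.5598 0.3134 0.0539]
0.33642864501815944 29.269292116579873 [0.5593 0.313  0.053 ] [ 0.21 -0.17  0.3 ]
0.335529969889823 [-0.25 -0.02 -1.38] 8.625
-0.06 35 [-0.0007  0.0097] 0.014812278991947092 [-0.0003 -0.0001]
-0.05 167 [-0.0003  0.0099] 0.015143085541992896 [-0.0003 -0.0001]
-0.04 185 [-0.0003  0.0094] 0.01546598235204244 [-0.0003 -0.0001]
-0.03 202 [-0.0002  0.01  ] 0.015211869759510832 [-0.0003 -0.0001]
-0.02 278 [-0.0003  0.0083] 0.015448654123992434 [-0.0003  0.0001]
-0.01 287 [0.0024 0.01  ] 0.015446799037695691 [-0.0003 -0.    ]
0.0 639 [-0.0002  0.009 ] 0.015369026979223543 [-0.0003  0.0005]
0.01 742 [-0.0002  0.0091] 0.015755350081198216 [-0.0002  0.0006]
0.02 998 [-0.0001  0.0084] 0.01575150020901145 [-0.0003  0.0008]
0.03 1375 [-0.0003  0.0099] 0.015766933748347145 [-0.0003  0.0003]
0.04 1994 [-0.0002  0.0011] 0.01521246925189057 [-0.0002  0.0059]
0.05 376 [-0.0002 -0.002 ] 0.006531335179822906 [-0.0002 -0.0027]
```

View pics/4.png

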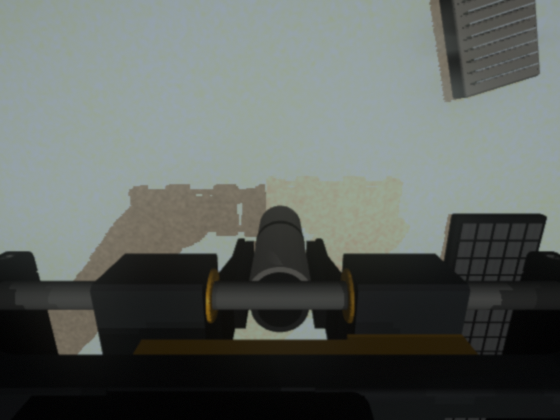

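The tube is held upright (nose at (280,310)) with its axis within 1 mm of the TCP, lower end 53 mm below it. The target TCP z is 0.163. I'll carry it over and start a guarded entry.

Run:
```python
from h import *
x,y=.5982,-.1462
r.line_to([x,y,.27],vel=.22)
p,P=cloud("wrist");H=near(P,x,y,.06,.139,.152);H=H[np.hypot(H[:,0]-x,H[:,1]-y)>.017]
print("rim",len(H),circ(H,.0235),circ(H))
def go(z,**k):
    b=r.line_to([x,y,z],**k); s=r.get_state()
    print(z,b,np.round(s["eef_pos"],4),np.round(s["wrist_force"],2),np.round(s["moment"],2),round(s["t"],2)); return b
go(.205,vel=.12,stop_force=6)
go(.187,vel=.04,stop_force=6)
```

```text
rim 845 [ 0.5981 -0.1467] [ 0.5981 -0.1459  0.0225]
0.205 False [ 0.5986 -0.1461  0.2056] [ 0.08  0.26 -1.11] [-0.02 -0.12  0.06] 11.66
0.187 False [ 0.5981 -0.1462  0.1869] [-0.14  1.28 -0.84] [ 0.06 -0.11  0.03] 12.26
```

Run:
```python
from h import *
x,y=.5982,-.1462
for z in(.183,.179,.174,.169,.166):
    b=r.line_to([x,y,z],vel=.025,stop_force=22); s=r.get_state(); f=np.array(s["wrist_force"])
    print(z,b,np.round(s["eef_pos"],4),f.round(2),np.round(s["moment"],2),round(s["t"],2))
    if b or np.hypot(f[0],f[1])>8: break
p,P=cloud("scene");cv2.imwrite("pics/5.png",cv2.resize(p[200:370,170:370,::-1],None,fx=3.5,fy=3.5,interpolation=cv2.INTER_CUBIC))
p,P=cloud("wrist");cv2.imwrite("pics/6.png",cv2.resize(p[150:420,180:380,::-1],None,fx=2.2,fy=2.2,interpolation=cv2.INTER_CUBIC))
```

```text
0.183 False [ 0.5983 -0.1463  0.183 ] [-0.47 -0.28 -0.71] [-0.04 -0.16  0.04] 12.57
0.179 False [ 0.5989 -0.1463  0.1794] [ 2.08 -0.32  1.08] [-0.13 -0.53 -0.02] 12.88
0.174 False [ 0.5988 -0.1463  0.1746] [ 1.55 -0.39  3.03] [-0.1  -0.41  0.01] 13.22
0.169 False [ 0.5988 -0.1463  0.1694] [ 2.08 -0.15  3.15] [-0.1  -0.62 -0.06] 13.57
0.166 False [ 0.5987 -0.1462  0.166 ] [ 2.37 -0.75  2.21] [-0.1  -0.9  -0.06] 13.84
```

View pics/6.png

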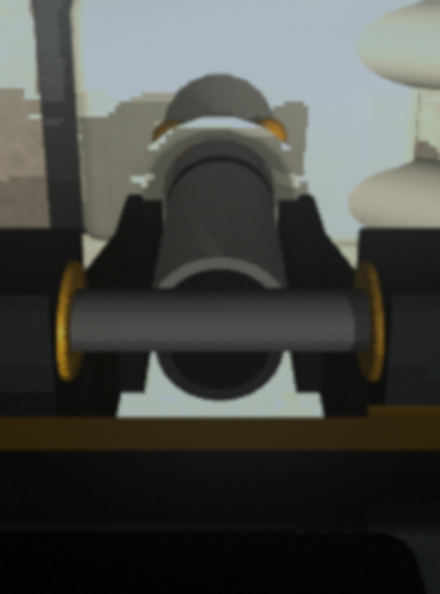

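View pics/5.png

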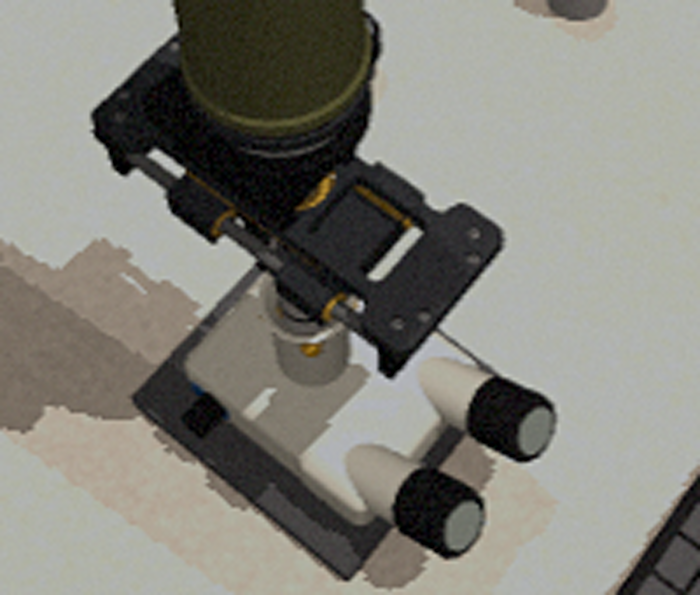

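In the wrist crop the tube is well inside the port (rim around (220,140)), with the black band showing just at the rim, near (220,165). The scene view shows it upright. I'll do the last 3 mm, then check for slip in the hand and the depth.

Run:
```python
from h import *
b=r.line_to([.5982,-.1462,.163],vel=.02,stop_force=22); r.dwell(.3); s=r.get_state(); e=np.array(s["eef_pos"])
print(b,e.round(4),np.round(s["wrist_force"],2),round(s["t"],2),s["opening"])
p,P=cloud("wrist"); cv2.imwrite("pics/7.png",cv2.resize(p[160:330,210:350,::-1],None,fx=3.5,fy=3.5,interpolation=cv2.INTER_CUBIC))
Q=near(P,e[0],e[1],.011,e[2]+.03,e[2]+.06); print("top-TCP",len(Q),(np.percentile(Q[:,2],[10,50,90])-e[2]).round(4))
H=near(P,.5982,-.1465,.029,.135,.155);print("rim z",np.percentile(H[:,2],[50,90]).round(4))
# band: project expected band edges/rim on front of tube (facing +y) into the picture
cal=r.get_calibration("wrist"); K=cal["intrinsics"]
for n,pt in {"band top":(e[0],e[1]+.015,e[2]-.016),"band bot":(e[0],e[1]+.015,e[2]-.020),"rim inner near":(.5982,-.1465+.022,.145),"rim outer near":(.5982,-.1465+.027,.145)}.items():
    c=K@(cal["R"]@np.array(pt)+cal["t"]); u=c[:2]/c[2]; print(n,u.round(1),((u-[210,160])*3.5).round(0))
```

```text
False [ 0.5984 -0.1462  0.1633] [ 2.09 -1.29  5.99] 14.54 0.3336809210463237
top-TCP 766 [0.0473 0.048  0.0488]
rim z [0.1447 0.1486]
band top [279.9 222.4] [245. 218.]
band bot [279.9 220.2] [245. 211.]
rim inner near [279.5 210.7] [243. 178.]
rim outer near [279.5 202.8] [243. 150.]
```

View pics/7.png

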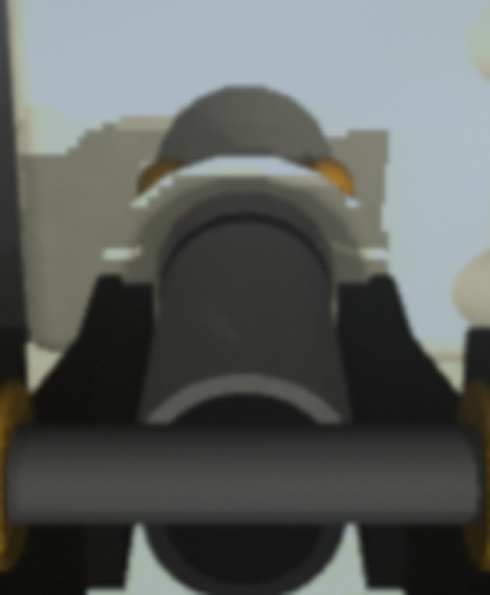

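The band shows at crop y≈215, where I predicted 211–218. The nose height suggests the tube is about 0.7 mm high, so I'll trim that, release and retreat.

Run:
```python
from h import *
r.line_to([.5982,-.1462,.1622],vel=.02,stop_force=22); r.dwell(.2); print(np.round(r.get_state()["eef_pos"],4),np.round(r.get_state()["wrist_force"],1))
r.command_gripper(1.0); r.dwell(.2)
print(r.line_to([.5982,-.1462,.30],vel=.12,stop_force=12))
r.line_to([.5982,-.20,.33],vel=.15); r.dwell(.2)
s=r.get_state();print(round(s["t"],2),np.round(s["wrist_force"],2))
ims=[]
for c in("wrist","top"):
    p,P=cloud(c); ims.append(p)
    Q=near(P,.598,-.146,.016,.19,.23);N=Q[Q[:,2]>.205]
    print(c,"top",len(N),np.median(N[:,2]).round(4),((N.min(0)+N.max(0))/2).round(4),"bench/other",np.percentile(near(P,.598,-.146,.029,.138,.152)[:,2],[50,90]).round(4))
    if c=="top":
        for n,x,y in(("wide",.55,.195),("short",.47,.045)): print(n,near(P,x,y,.04,.045,.08).mean(0).round(3))
p,P=cloud("scene")
Q=near(P,.598,-.146,.0165,.148,.20);print("axis",circ(Q,.015)) 
cv2.imwrite("pics/8.png",cv2.resize(p[215:365,190:350,::-1],None,fx=3.9,fy=3.9,interpolation=cv2.INTER_CUBIC))
p=ims[0];cv2.imwrite("pics/9.png",p[:,:,::-1])
```

```text
[ 0.5983 -0.1461  0.1627] [1.5 0.1 6. ]
False
18.46 [0.54 0.36 0.75]
wrist top 638 0.2106 [ 0.5977 -0.1459  0.2089] bench/other [0.1447 0.1462]
top top 162 0.2101 [ 0.5971 -0.1481  0.2095] bench/other [0.144  0.1467]
wide [0.547 0.191 0.069]
short [0.465 0.044 0.05 ]
axis [ 0.5976 -0.1468]
```

View pics/8.png

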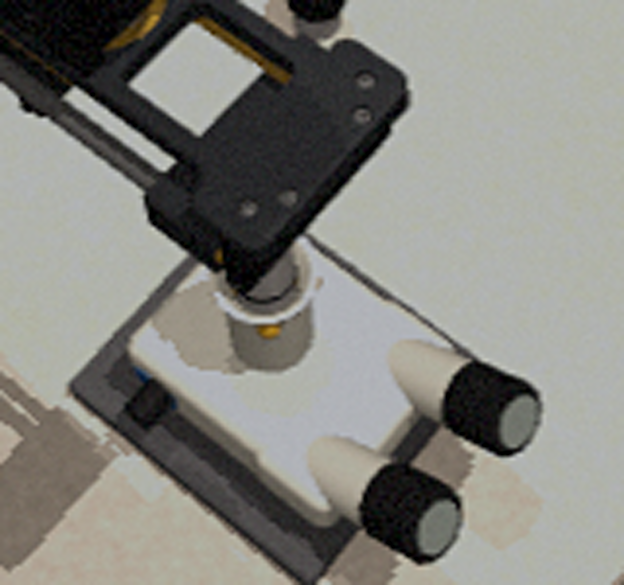

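View pics/9.png

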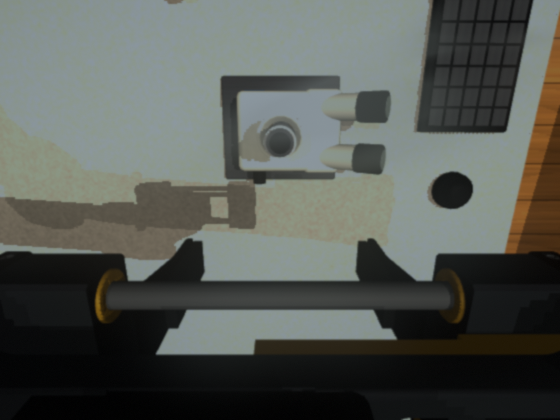

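The tube stands centred in the port, at (280,138) in the wrist view. The band sits at the rim in the scene crop, near (272,295). The nose top is at about 0.210 m, which is the target, and the gripper is clear. I'm handing in.

```bash
python3 -c "
from rig import r
print(r.finish_job())"
```

```text
the job is handed in; nothing more can be done
None
```

The photo tube is in the port, upright and lower end first, with the black band level with the rim. I let go of it there and handed the job in after about 18.5 s of the 45 s.

- **Depth:** After release, the nose top measured 0.2101 m from the top camera and 0.2106 m from the wrist camera. The target was 0.210 m, so it is about 35 mm deep and well short of the bottom of the port.
- **Correction before release:** The nose height suggested the tube stood about 0.7 mm high, from slip or measurement noise. I commanded 1 mm further down to correct it; the tool moved about 0.6 mm.
- **Position:** The tube is centred in the port. The top and wrist cameras disagreed by about 2 mm in y, which is within their calibration.
- **Forces:** Resting readings during the insertion were 1–6 N vertically, low next to the stated 6–18 N. They were taken after each step had stopped, so they are not the pushing force itself. No step hit its force stop.
- **Other parts:** The wide tube and the spare eyepiece are still standing where they were, going by depth readings from the top camera. The gripper is clear of everything.

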